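# Push the formula dispenser home into its drawer slot

## Robot

A 6-joint arm with a two-finger parallel gripper is mounted at the origin on the work surface. World frame = base frame: x ahead of the robot, y to its left, z up, the work surface at z = 0. Lengths are in m, angles in rad, forces in N, time in s.
With the tool pointing down it reaches from about 0.375 to 0.9 m from the base axis. Payload 3.1 kg.
Tool frame: the origin (TCP) lies at the very end of the fingers, on their centre line; the grasp point (between the pads) lies 19 mm behind it; y points along the fingers, x is the direction in which the jaws open and shut, and the axes are right-handed (so a half turn about y gives the same grasp; the last joint's range is limited). The gripper opens to 87 mm and grips with 3 to 60 N. Pads are 19 mm wide; open, the fingers measure 117 mm over their backs; the gripper's body (75 mm by 190 mm) begins 51 mm behind the grasp point.
Start: joints at [-1.427, 0.527, 1.433, -0, 1.181, -0.178], TCP at [0.198, -0.593, 0.223] pointing down, gripper open.
Joint ranges: [-3.08, 3.08], [-0.75, 2.2], [0.22, 2.44], [-1.43, 4.57], [0, 2.65], [-2.85, 2.85]. Speed limits (rad/s): [2.79, 2.79, 3.14, 3.14, 3.14, 3.14].

## Interface

Orientations are given as a unit quaternion [x, y, z, w].
In Python, from rig import robot gives the robot as it stands.
- The arm moves only by the shell command python3 -m creep 'ROWS' [FORCE]. ROWS is JSON, a list of rows, each a list of 3 entries, a list of its own where there are three numbers: the shift along the tool's x, y, z in mm, then the turn about the tool's y in rad, then the opening, from 0 (shut) to 1 (fully open). A call has 1 to 8 rows; each row shifts and turns the commanded pose from where the row before left it, along the tool's axes as they then stand; what a row does not reach is not made up. A row lasts 1/10 s, in which the tool goes at most 50 mm and 8.59 degrees, less where a joint would pass 70% of its speed; a pose out of reach is approached as far as the arm can. A call with a gripper value outside its range is refused whole. The fingers move at their own pace and stop on an object; FORCE is the grip in N (left out, the last holds). Time passes only in rows, so rows that do not move let the fingers close. It gives the time, the measured TCP pose, the force and the opening at its end, in the units of the state.
- robot.get_obs(): the state, without advancing time (a new reading comes with each control period).
- robot.camera(name): name is "scene" or "top" or "wrist"; returns a dict with "pixels" (384x512x3 uint8, red, green, blue), "fx", "fy", "cx", "cy" (pixels), "position" and "rotation" of the camera in the world. Camera axes: x right, y up, looking along -z (the intrinsics and any distortion apply to the point x, -y, -z); pixel columns grow to the right and rows downward; lengths in m; the calibration is good to about 2 mm. The wrist camera is an equidistant fisheye: a pixel r from the principal point sees the ray r / f radians off the axis. A picture is of the moment at which its call begins. There is no depth.
- robot.hand_in(): hands the job in, once; it reports no verdict.
The state is a dict: "time": time; "q": joint angles; "joint_velocities": joint speeds; "joint_torque": joint torques, N m; "position": TCP position; "tool_rot": TCP orientation; "ft_force": force on the tool from outside, world axes, zero at the start; "moment": the same for the moment, N m; "grip_width": finger opening in m.
Only numpy, scipy, OpenCV 4.12 (cv2) and the standard library are available. Lean on these libraries where they do the work, as an engineer would, in place of code of your own. Each camera call takes 0.05 s, during which the arm holds its last target.

## Task

Push the closed formula dispenser (the round tub with the ribbed twist cap) along the drawer floor into the empty, wider acrylic slot at the back of the drawer, until it stands upright against the slot's back stop. Only push it with the fingers from outside: do not put it between the fingers, lift it or tip it over. Leave the egg cup in the narrower slot and the spoons where they are.

Things in the scene. Friction and masses are not known exactly. Their poses are not given: they have to be found in the camera images.
- dispenser: Loose closed round tub, 72 mm diameter and 48 mm high, with a ribbed twist cap 74 mm over its ribs above that (66 mm high in all), about 0.2 kg, standing on the drawer floor; it slides with moderate friction. Origin: centre of its underside; z up; its yaw means nothing.
- wide_slot: Fixed U of clear acrylic, 6 mm thick, 42 mm high, grey cut edges, on the drawer floor at the back wall; empty. Inside 92 mm wide; side fences run 80 mm from the back stop to the open mouth at x = -80 mm. Origin: on the drawer floor, midway between the fences, at the back stop's inner face; +x into the stop (away from the robot), y across. Left or right of the narrower slot.
- narrow_slot: The narrower slot, made and aligned like the wider one but 62 mm wide inside, its back stop on the same line; the egg cup stands in it. Fixed. Origin and axes as for the wider slot.
- egg_cup: Loose ceramic egg cup, 50 mm diameter, 48 mm high, standing in the narrower slot. Origin: centre of its underside. To be left alone.
- drawer: Fixed open white drawer, 400 mm deep (x) by 460 mm wide (y), walls 12 mm thick, 62 mm high; front panel 85 mm high, its bar handle reaching x = -241 mm. Floor surface 12 mm above the worktop. Origin: centre of underside; +x to the back, y to the left. A clear fence 42 mm high stands at y = 125 to 131 mm with spoons left of it; the floor before the slots holds only the dispenser.
- spoon0: Loose flat plastic spoon 1 of 3, 120 mm long, 6 mm thick, lying along the drawer's x axis beyond the clear fence. Origin: on its underside, 38 mm from the bowl end. To be left alone.
- spoon1: Loose flat plastic spoon 2 of 3, 120 mm long, 6 mm thick, lying along the drawer's x axis beyond the clear fence. Origin: on its underside, 38 mm from the bowl end. To be left alone.
- spoon2: Loose flat plastic spoon 3 of 3, 120 mm long, 6 mm thick, lying along the drawer's x axis beyond the clear fence. Origin: on its underside, 38 mm from the bowl end. To be left alone.
There are look-alikes about, which are no part of the job. Leave any blue or red look-alike of the dispenser alone.

How it is judged:
At the end, for the whole second after the job is handed in: The dispenser stands at rest and upright on the drawer floor inside the wider slot, within 5 mm of its back stop (its origin 36 to 41 mm before the stop) and between the side fences (x of dispenser in the frame of wide_slot between -0.041 and -0.03 m and y of dispenser in the frame of wide_slot between -0.014 and 0.014 m and z of dispenser in the frame of wide_slot below 0.004 m and angle between dispenser's own z axis and vertical below 0.08 rad and linear speed of dispenser below 0.01 m/s); the robot touches nothing.
It fails at once if the dispenser is lifted more than 10 mm off the drawer floor (height (world z) of dispenser above 0.022 m).
It fails at once if the dispenser is tipped more than about 17 degrees (angle between dispenser's own z axis and vertical above 0.3 rad).
It fails at once if the fingers straddle the dispenser as for a pinch (horizontal distance between the grasp point and dispenser below 0.025 m and height (world z) of the grasp point below 0.094 m).
It fails at once if the egg cup is moved more than 10 mm (distance of egg_cup from where it was at the start of the episode above 0.01 m).
It fails at once if a spoon is moved more than 15 mm (distance of any of spoon0, spoon1, spoon2 from where it was at the start of the episode above 0.015 m).
It also fails if it takes over 51 s, if anything falls off the work surface, if the arm or the gripper's body presses on something with over 40 N, if the wrist force passes 120 N, or if a joint passes its speed limit or range.

## Working session

There is one attempt and no reset: what is moved stays moved. The work goes in short steps, Python scripts to look and compute and a shell command to move; the robot and the scene stay as the last step left them, time stands still between calls to the robot, and variables do not carry over. Pictures are saved under pics/ and viewed, and the job is handed in when it is done.

```bash
ls; mkdir -p pics; python3 - <<'E'
from rig import robot
import cv2
for n in ["scene","top","wrist"]:
    c=robot.camera(n)
    cv2.imwrite(f"pics/{n}0.png",c["pixels"][:,:,::-1])
    print(n,c["fx"],c["fy"],c["cx"],c["cy"],c["position"],c["rotation"],[k for k in c])
print(robot.get_obs())
E
```

```text
pics
scene 453.9471639228574 453.9471639228574 255.07893387433052 188.67697693535456 [ 1.28229262 -0.39312688  0.62652953] [0.37175926 0.22194815 0.46399816 0.7728129 ] ['pixels', 'fx', 'fy', 'cx', 'cy', 'position', 'rotation']
top 364.4542341682016 364.4542341682016 259.254376314326 188.73417818222782 [ 0.49311646 -0.01796789  0.80260371] [-0.07191353  0.07950942  0.71866428 -0.68704319] ['pixels', 'fx', 'fy', 'cx', 'cy', 'position', 'rotation']
wrist 297.3186396354542 297.3186396354542 255.66446042287816 196.28820863426688 [ 0.27524788 -0.56715398  0.38343171] [-0.12014702  0.08765966 -0.57765138  0.80262031] ['pixels', 'fx', 'fy', 'cx', 'cy', 'position', 'rotation']
{'time': 0.15, 'q': array([-1.42647293e+00,  5.28257783e-01,  1.43354054e+00,  1.11451472e-06,
        1.18137524e+00, -1.78492244e-01]), 'joint_velocities': array([-0.00223997, -0.00232838, -0.00473523,  0.00106139,  0.00090263,
       -0.00113639]), 'joint_torque': array([ 1.87563555e-04, -4.40433311e+01, -1.76842672e+01,  6.33348408e-02,
        5.53024106e-02, -9.78390131e-05]), 'position': array([ 0.19823102, -0.59218515,  0.22181471]), 'tool_rot': array([-0.57345251,  0.41353521, -0.4127589 ,  0.57425686]), 'ft_force': array([ 1.09689217, -0.2104905 , -0.79191683]), 'moment': array([-0.00647726, -0.05587568,  0.0407484 ]), 'grip_width': 0.08658009796718481}
```

View pics/scene0.png

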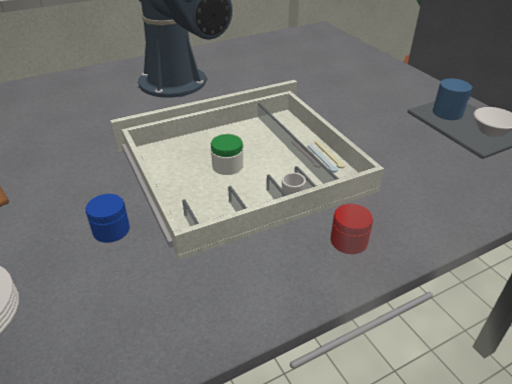

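View pics/top0.png

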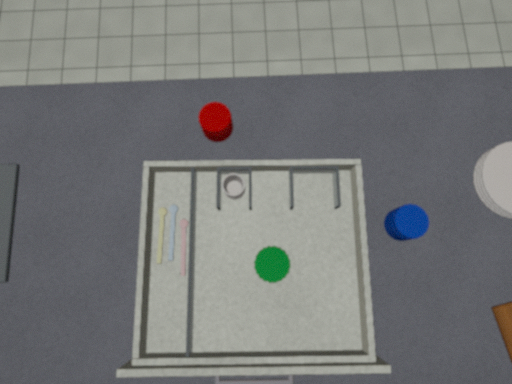

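View pics/wrist0.png

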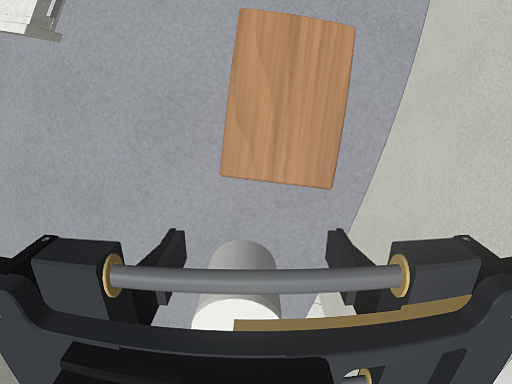

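The top picture shows three look-alikes: green cap at (272,264) inside the drawer, blue at (407,222) and red at (215,122), both outside on the worktop. The green-capped one fits the description, since it stands on the drawer floor in front of the slots. The wide slot is at columns 291–338 (empty) and the narrow slot is at 219–250 with the cup at (234,187). I'll enlarge to confirm.

```bash
python3 - <<'E'
import cv2
t=cv2.imread("pics/top0.png")
cv2.imwrite("pics/top0c.png",cv2.resize(t[155:305,200:380],None,fx=4,fy=4,interpolation=cv2.INTER_CUBIC))
s=cv2.imread("pics/scene0.png")
cv2.imwrite("pics/scene0c.png",cv2.resize(s[110:250,150:340],None,fx=4,fy=4,interpolation=cv2.INTER_CUBIC))
E
```

```text
(no output)
```

View pics/top0c.png

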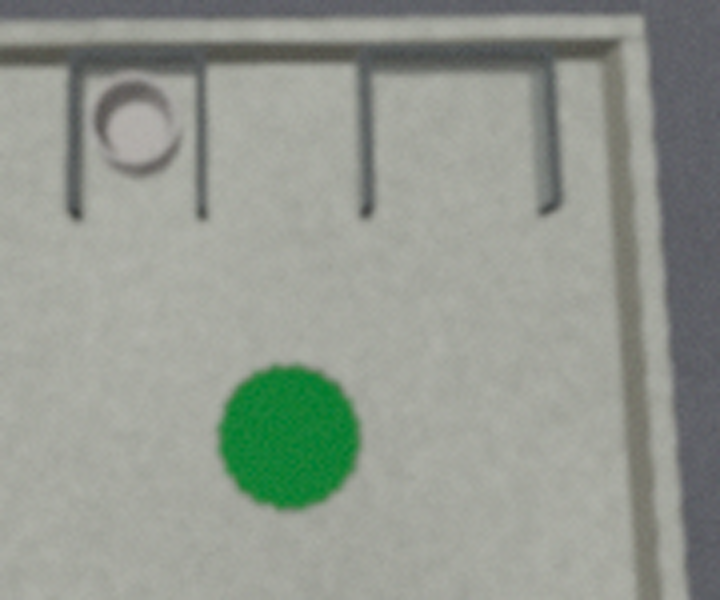

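View pics/scene0c.png

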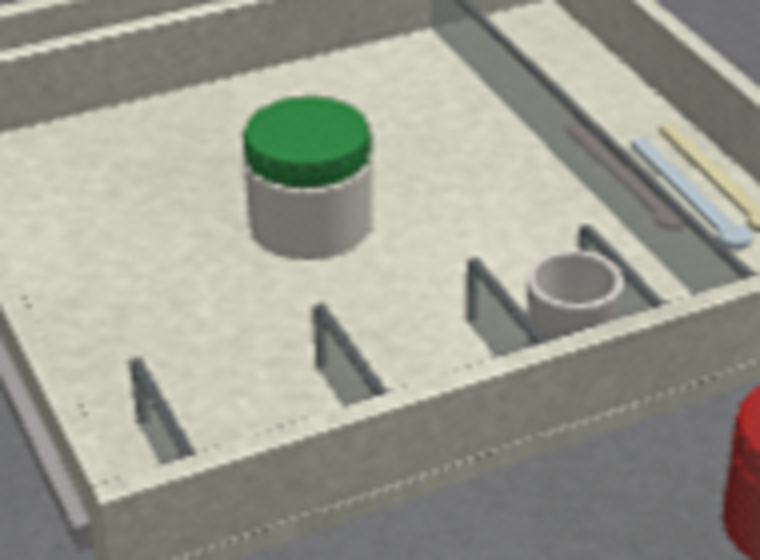

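```bash
cat > h.py <<'E'
import numpy as np, cv2
from scipy.spatial.transform import Rotation as R
def ray(c,u,v):
    d=np.array([(u-c["cx"])/c["fx"],-(v-c["cy"])/c["fy"],-1.0]); return R.from_quat(c["rotation"]).apply(d)
def at(c,u,v,z):
    d=ray(c,u,v);p=np.array(c["position"]);return p+d*(z-p[2])/d[2]
def proj(c,P):
    q=R.from_quat(c["rotation"]).inv().apply(np.array(P)-np.array(c["position"]))
    return np.stack([c["cx"]+c["fx"]*q[...,0]/-q[...,2],c["cy"]-c["fy"]*q[...,1]/-q[...,2]],-1)
def green(c):
    im=c["pixels"].astype(int); m=((im[...,1]>im[...,0]+40)&(im[...,1]>im[...,2]+40)).astype(np.uint8)
    n,l,s,ce=cv2.connectedComponentsWithStats(m);k=1+np.argmax(s[1:,4]);return ce[k],s[k]
E
python3 - <<'E'
from h import *; from rig import robot
c=robot.camera("top"); g,s=green(c); print("green",g,s,at(c,*g,0.078))
f=lambda u,v,z:at(c,200+(u-1.5)/4,155+(v-1.5)/4,z).round(4)
for n,u,v,z in [("Lfence end top",366,214,.054),("Lfence top back",364,52,.054),("Rfence end top",557,210,.054),("R floor end inner",542,213,.012),("R back top",550,50,.054),("stop top",460,50,.054),("stop floor",460,68,.012),("narrow R end",202,216,.054),("narrow L end",77,216,.054)]: print(n,f(u,v,z))
# full-image corners of rim
for u,v in [(144,161),(360,160),(148,168),(355,167),(190,170),(190,355)]: print(u,v,at(c,u,v,.062).round(4),at(c,u,v,.074).round(4))
s=robot.camera("scene"); 
print("scene green",green(s))
E
```

```text
green [271.72442589 263.95302714] [255 247  35  35 958] [ 0.49993586 -0.04686473  0.078     ]
Lfence end top [ 0.6119 -0.0941  0.054 ]
Lfence top back [ 0.699  -0.0987  0.054 ]
Rfence end top [ 0.6095 -0.1937  0.054 ]
R floor end inner [ 0.6148 -0.1951  0.012 ]
R back top [ 0.6958 -0.1979  0.054 ]
stop top [ 0.6979 -0.1499  0.054 ]
stop floor [ 0.6989 -0.1565  0.012 ]
narrow R end [ 0.6146 -0.0089  0.054 ]
narrow L end [0.6175 0.0559 0.054 ]
144 161 [0.7249 0.2106 0.062 ] [0.7212 0.2069 0.074 ]
360 160 [ 0.7071 -0.2459  0.062 ] [ 0.7036 -0.2422  0.074 ]
148 168 [0.7092 0.2019 0.062 ] [0.7057 0.1984 0.074 ]
355 167 [ 0.6922 -0.2337  0.062 ] [ 0.689  -0.2302  0.074 ]
190 170 [0.701  0.1138 0.062 ] [0.6976 0.1117 0.074 ]
190 355 [0.3388 0.1157 0.062 ] [0.3413 0.1136 0.074 ]
scene green (array([226.70361991, 142.82126697]), array([211, 134,  31,  19, 442], dtype=int32))
```

```bash
cat > ov.py <<'E'
from h import *
def overlay(c,box,sc,name,slot=(0.6905,-0.1475,-0.042),disp=None):
    im=c["pixels"][:,:,::-1]; x0,y0,x1,y1=box
    o=cv2.resize(im[y0:y1,x0:x1],None,fx=sc,fy=sc,interpolation=cv2.INTER_CUBIC)
    T=lambda P:((proj(c,P)-[x0,y0]+.5)*sc-.5).round().astype(np.int32)
    X,Y,t=slot; Rz=np.array([[np.cos(t),-np.sin(t)],[np.sin(t),np.cos(t)]])
    W=lambda q,z:np.c_[np.array(q)@Rz.T+[X,Y],np.full(len(q),z)]
    inn=[(-.08,.046),(0,.046),(0,-.046),(-.08,-.046)]; out=[(-.08,.052),(.006,.052),(.006,-.052),(-.08,-.052)]
    for q in(inn,out):
        cv2.polylines(o,[T(W(q,.012))],False,(255,0,0),1); cv2.polylines(o,[T(W(q,.054))],False,(0,0,255),1)
    if disp is not None:
        a=np.linspace(0,2*np.pi,60)
        for r,z,k in((.036,.012,(255,0,255)),(.037,.06,(0,255,255)),(.037,.078,(0,200,255))):
            cv2.polylines(o,[T(np.c_[disp[0]+r*np.cos(a),disp[1]+r*np.sin(a),np.full(60,z)])],True,k,1)
    cv2.imwrite(name,o)
E
python3 - <<'E'
from ov import *; from rig import robot
d=(.4999,-.0469)
overlay(robot.camera("top"),(200,155,380,305),4,"pics/ot1.png",disp=d)
overlay(robot.camera("scene"),(150,110,340,250),4,"pics/os1.png",disp=d)
E
```

```text
(no output)
```

View pics/ot1.png

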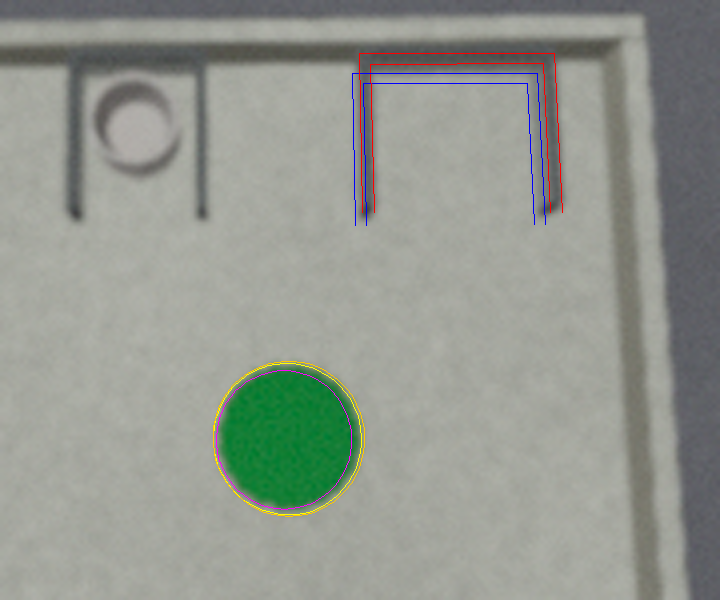

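View pics/os1.png

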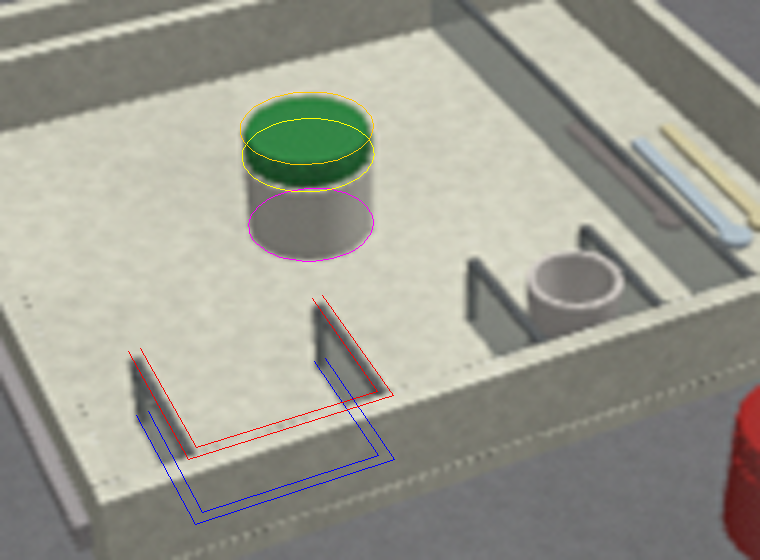

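```bash
python3 - <<'E'
from h import *; from rig import robot
t=robot.camera("top"); s=robot.camera("scene")
def tri(a,b):
    A=[];B=[]
    for c,u in((t,a),(s,b)):
        d=ray(c,*u);d/=np.linalg.norm(d);M=np.eye(3)-np.outer(d,d);A.append(M);B.append(M@c["position"])
    x=np.linalg.lstsq(np.vstack(A),np.hstack(B),rcond=None)[0]
    return x.round(4),(proj(t,x)-a).round(1),(proj(s,x)-b).round(1)
tp=lambda u,v:np.array([200+(u-1.5)/4,155+(v-1.5)/4]); sp=lambda u,v:np.array([150+(u-1.5)/4,110+(v-1.5)/4])
for n,a,b in [("WR",(551,212),(136,360)),("WL",(367,215),(320,306)),("NR",(203,217),(475,262)),("NL",(77,217),(585,229)),("cup rim",(138,125),(575,281))]:
    print(n,*tri(tp(*a),sp(*b)))
# cap top: scene top ellipse centre
print("cap",*tri(np.array(green(t)[0]),sp(308,131)))
print("drawer back-right outer top",*tri(tp(642,18),sp(98,501)))
for n,b in [("WR",(138,422)),("WL",(320,363)),("NR",(472,318))]: print(n,"base",at(s,*sp(*b),.012).round(4))
print("disp base front", at(s,*sp(310,256),.012))
E
```

```text
WR [ 0.6094 -0.1925  0.0474] [0.3 0.1] [0.3 0. ]
WL [ 0.6127 -0.0946  0.0475] [-0.3 -0.1] [-0.4  0. ]
NR [ 0.6163 -0.0072  0.0471] [-1.1 -0.5] [-1.2  0.1]
NL [0.6194 0.059  0.048 ] [-1.2 -0.6] [-1.3  0.2]
cup rim [0.6651 0.0246 0.0561] [-0.9 -0.5] [-1.   0.1]
cap [ 0.5002 -0.0467  0.0753] [-0.2 -0.1] [-0.2 -0. ]
drawer back-right outer top [ 0.7089 -0.2471  0.0616] [0.3 0.1] [0.4 0. ]
WR base [ 0.6141 -0.1974  0.012 ]
WL base [ 0.6155 -0.0964  0.012 ]
NR base [ 0.6199 -0.0075  0.012 ]
disp base front [ 0.52826779 -0.06087191  0.012     ]
```

```bash
cat >> h.py <<'E'
SL=(.6915,-.147,-.039)
def slot2w(x,y):
    X,Y,t=SL;return np.array([X+x*np.cos(t)-y*np.sin(t),Y+x*np.sin(t)+y*np.cos(t)])
def w2slot(p):
    X,Y,t=SL;dx,dy=p[0]-X,p[1]-Y;return np.array([dx*np.cos(t)+dy*np.sin(t),-dx*np.sin(t)+dy*np.cos(t)])
def plan(o,target,yaw=None):
    r=R.from_quat(o["tool_rot"]);m=r.as_matrix()
    x=m[:,0];cur=np.arctan2(x[1],x[0]);print("pos",o["position"].round(4),"xaxis",m[:,0].round(3),"yaxis",m[:,1].round(3),"zaxis",m[:,2].round(3),"yaw",cur.round(3),"q",o["q"].round(2),"F",o["ft_force"].round(1),"t",o["time"])
    print("shift mm in tool axes now",(m.T@(np.array(target)-o["position"])*1000).round(1))
    if yaw is not None:
        print("turn about tool y",[round(float(-((yaw+k*np.pi-cur+np.pi)%(2*np.pi)-np.pi)),3) for k in(0,1)])
        print("shift after turn");
        for k in (0,1):
            dy=yaw+k*np.pi-cur; m2=R.from_euler('z',dy).as_matrix()@m; print(k,(m2.T@(np.array(target)-o["position"])*1000).round(1))
E
python3 - <<'E'
from h import *; from rig import robot
o=robot.get_obs()
d=np.array([.500,-.047]);print("disp slot",w2slot(d))
p=slot2w(-.1953,.0925+.06);print("pre1",p)
plan(o,[*p,.12],-.039)
E
```

```text
disp slot [-0.19525339  0.09245735]
pre1 [0.5022945  0.01299881]
pos [ 0.1983 -0.5926  0.2225] xaxis [ 0.317 -0.948 -0.   ] yaxis [-0.  0. -1.] zaxis [0.948 0.317 0.   ] yaw -1.248 q [-1.43  0.53  1.43 -0.    1.18 -0.18] F [-0.3  0.8 -0.2] t 0.45
shift mm in tool axes now [-477.9  102.6  480.4]
turn about tool y [-1.209, 1.933]
shift after turn
0 [280.2 102.4 617. ]
1 [-280.1  102.5 -617. ]
```

```bash
python3 -m creep '[[[0,-10,0],-0.15,0.52],[[0,-10,0],-0.15,0.52],[[0,0,0],-0.15,0.52],[[0,0,0],-0.15,0.52],[[0,0,0],-0.15,0.52],[[0,0,0],-0.15,0.52],[[0,0,0],-0.15,0.52],[[0,0,0],-0.149,0.52]]' 20
python3 -m creep '[[[18,0,39],0,0.52],[[18,0,39],0,0.52],[[18,0,39],0,0.52],[[18,0,39],0,0.52],[[18,0,39],0,0.52],[[18,0,39],0,0.52],[[18,0,39],0,0.52],[[18,0,39],0,0.52]]'
python3 - <<'E'
from h import *; from rig import robot
plan(robot.get_obs(),[.5023,.013,.12],-.039)
E
```

```text
time: 1.25
position: [0.1983, -0.5926, 0.2426]
tool_rot: [-0.707, 0.015, -0.015, 0.707]
ft_force: [0.5, -0.1, -0.1]
grip_width: 0.0454
time: 2.05
position: [0.358, -0.2867, 0.2429]
tool_rot: [0.707, -0.017, 0.018, -0.707]
ft_force: [0.6, -0.4, -0.5]
grip_width: 0.0452
pos [ 0.358  -0.2867  0.2429] xaxis [ 0.999 -0.049  0.001] yaxis [ 0.001 -0.001 -1.   ] zaxis [ 0.049  0.999 -0.001] yaw -0.049 q [-0.92  0.27  1.81  0.    1.06 -0.87] F [ 0.6 -0.4 -0.5] t 2.05
shift mm in tool axes now [129.2 122.8 306.5]
turn about tool y [-0.01, 3.131]
shift after turn
0 [132.4 122.8 305.1]
1 [-132.6  123.  -305. ]
```

```bash
python3 -m creep '[[[16,0,38],0,0.52],[[16,0,38],0,0.52],[[16,0,38],0,0.52],[[16,0,38],0,0.52],[[16,0,38],0,0.52],[[16,10,38],0,0.52],[[16,20,38],0,0.52],[[16,20,39],0,0.52]]'
python3 - <<'E'
from h import *; from rig import robot
plan(robot.get_obs(),[.5023,.013,.12],-.039)
c=robot.camera("top");cv2.imwrite("pics/t2.png",c["pixels"][:,:,::-1])
E
```

```text
time: 2.85
position: [0.5014, 0.0117, 0.1927]
tool_rot: [0.707, -0.016, 0.018, -0.707]
ft_force: [0.1, -0.2, 0.3]
grip_width: 0.0453
pos [0.5014 0.0117 0.1927] xaxis [ 0.999 -0.049  0.002] yaxis [ 0.002 -0.001 -1.   ] zaxis [ 0.049  0.999 -0.001] yaw -0.049 q [-0.2   0.4   1.77 -0.    0.96 -0.15] F [ 0.1 -0.2  0.3] t 2.85
shift mm in tool axes now [ 0.6 72.7  1.4]
turn about tool y [-0.01, 3.132]
shift after turn
0 [ 0.7 72.7  1.4]
1 [-1.  72.7 -1.3]
```

View pics/t2.png

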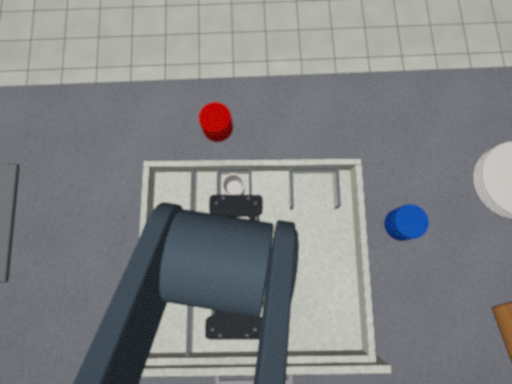

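```bash
python3 -m creep '[[[0,30,2],-0.01,0.52],[[0,30,0],0,0.52],[[0,30,0],0,0.52],[[0,30,0],0,0.52],[[0,25,0],0,0.52],[[0,15,0],0,0.52],[[0,8,0],0,0.52],[[0,0,0],0,0.52]]'
python3 - <<'E'
from h import *; from rig import robot
o=robot.get_obs();plan(o,[.5023,.013,.024],-.039);print(w2slot(o["position"]))
c=robot.camera("wrist");cv2.imwrite("pics/w3.png",c["pixels"][:,:,::-1])
c=robot.camera("scene");cv2.imwrite("pics/s3.png",c["pixels"][:,:,::-1])
E
```

```text
time: 3.7
position: [0.4999, 0.0122, 0.0238]
tool_rot: [-0.707, 0.014, -0.013, 0.707]
ft_force: [-0.1, -0.2, -0.1]
grip_width: 0.0451
pos [0.4999 0.0122 0.0238] xaxis [ 0.999 -0.039 -0.002] yaxis [-0.002  0.    -1.   ] zaxis [0.039 0.999 0.   ] yaw -0.039 q [-0.2   0.7   1.89  0.    0.55 -0.16] F [-0.1 -0.2 -0.1] t 3.7
shift mm in tool axes now [ 2.3 -0.2  0.9]
turn about tool y [-0.0, 3.142]
shift after turn
0 [ 2.3 -0.2  0.9]
1 [-2.3 -0.1 -0.9]
[-0.19761552  0.15157172]
```

View pics/w3.png

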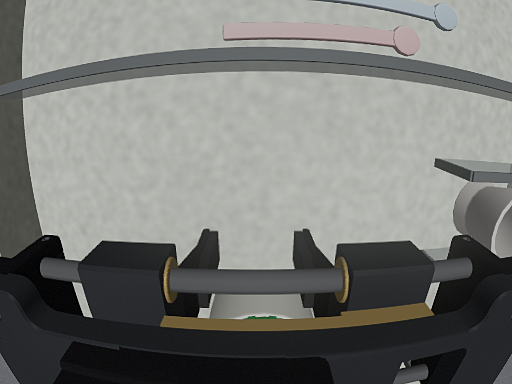

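View pics/s3.png

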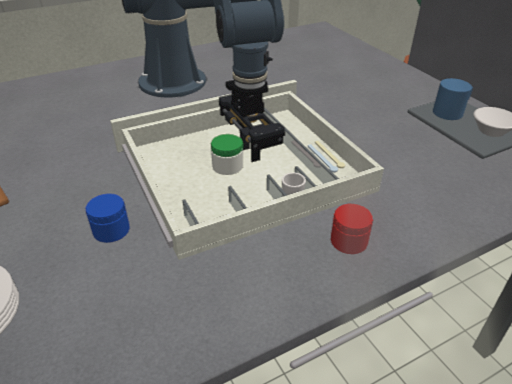

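```bash
python3 -m creep '[[[2,0,-8],0,0.52],[[0,0,-6],0,0.52],[[0,0,-4],0,0.52],[[0,0,-5],0,0.52],[[0,0,-7],0,0.52],[[0,0,-7],0,0.52],[[0,0,-7],0,0.52],[[0,0,-6],0,0.52]]'
python3 - <<'E'
from h import *; from rig import robot
o=robot.get_obs();plan(o,[.5023,.013,.024],-.039);print(w2slot(o["position"]))
c=robot.camera("scene");g=green(c);print(g)
cv2.imwrite("pics/s4.png",cv2.resize(c["pixels"][90:240,110:330,::-1],None,fx=3,fy=3,interpolation=cv2.INTER_CUBIC))
E
```

```text
time: 4.6
position: [0.5002, -0.0384, 0.0246]
tool_rot: [-0.707, 0.014, -0.014, 0.707]
ft_force: [0.2, 2.4, 2.2]
grip_width: 0.0457
pos [ 0.5002 -0.0384  0.0246] xaxis [ 0.999 -0.039 -0.   ] yaxis [-0.  0. -1.] zaxis [0.039 0.999 0.   ] yaw -0.039 q [-0.3   0.7   1.88  0.    0.56 -0.26] F [0.2 2.4 2.2] t 4.6
shift mm in tool axes now [ 0.1  0.6 51.4]
turn about tool y [-0.0, 3.141]
shift after turn
0 [ 0.1  0.6 51.4]
1 [ -0.1   0.6 -51.4]
[-0.19539885  0.10109631]
(array([212.16531165, 146.5501355 ]), array([199, 137,  29,  20, 369], dtype=int32))
```

View pics/s4.png

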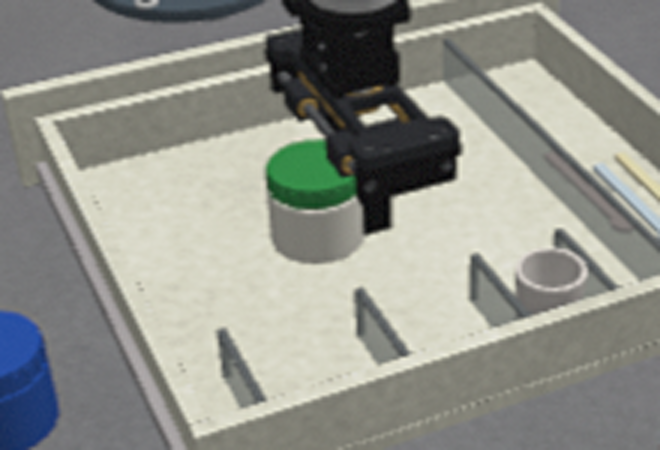

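The tub stands upright and slides left in the image, and the finger touches it at (375,210). It still has to go about 62 mm.

```bash
python3 -m creep '[[[0,0,-7],0,0.52],[[0,0,-9],0,0.52],[[0,0,-9],0,0.52],[[0,0,-9],0,0.52],[[0,0,-9],0,0.52],[[0,0,-8],0,0.52],[[0,0,-7],0,0.52],[[0,0,-4],0,0.52]]'
python3 -m creep '[[[0,0,0],0,0.52],[[0,0,20],0,0.52],[[0,0,30],0,0.52],[[0,-30,20],0,0.52],[[0,-40,0],0,0.52],[[0,-45,0],0,0.52],[[-30,-15,0],0,0.52],[[-30,0,0],0,0.52]]'
python3 - <<'E'
from h import *; from rig import robot
o=robot.get_obs()
c=robot.camera("top");g=green(c);d=at(c,*g[0],.078);print(g,d,"disp slot",w2slot(d))
cv2.imwrite("pics/t5.png",c["pixels"][:,:,::-1])
p=slot2w(w2slot(d)[0]-.075,w2slot(d)[1]);plan(o,[*p,.16],np.pi/2-.039)
E
```

```text
time: 5.45
position: [0.4979, -0.1006, 0.0245]
tool_rot: [0.707, -0.014, 0.014, -0.707]
ft_force: [-0.3, 0.9, 1.1]
grip_width: 0.0455
time: 6.25
position: [0.4427, -0.0279, 0.1572]
tool_rot: [0.708, -0.01, 0.016, -0.706]
ft_force: [-0.1, 1.1, -0.4]
grip_width: 0.0454
(array([318.06490872, 264.21399594]), array([301, 247,  35,  36, 986], dtype=int32)) [ 0.4953253 -0.1370738  0.078    ] disp slot [-0.19641256  0.00226978]
pos [ 0.4427 -0.0279  0.1572] xaxis [ 0.999 -0.037  0.008] yaxis [ 0.008 -0.003 -1.   ] zaxis [ 0.037  0.999 -0.002] yaw -0.037 q [-0.32  0.39  1.95 -0.    0.79 -0.28] F [-0.1  1.1 -0.4] t 6.25
shift mm in tool axes now [ -18.3   -2.6 -107. ]
turn about tool y [-1.569, 1.572]
shift after turn
0 [-107.    -3.6   18.1]
1 [107.1  -1.9 -18.2]
```

View pics/t5.png

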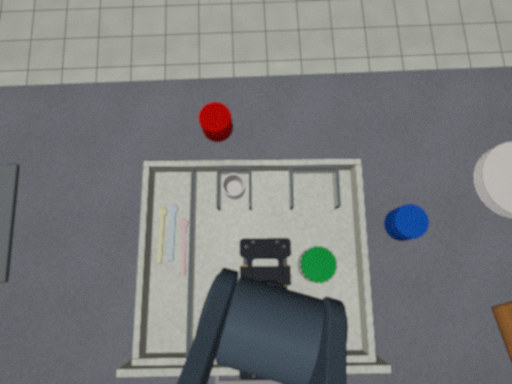

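```bash
python3 -m creep '[[[0,0,0],0.15,0.52],[[0,0,0],0.15,0.52],[[0,0,0],0.15,0.52],[[0,0,0],0.15,0.52],[[0,0,0],0.15,0.52],[[0,0,0],0.15,0.52],[[0,0,0],0.15,0.52],[[0,0,0],0.15,0.52]]'
python3 -m creep '[[[0,0,0],0.15,0.52],[[0,0,0],0.15,0.52],[[0,0,0],0.072,0.52],[[25,0,-5],0,0.52],[[27,0,-5],0,0.52],[[27,0,-5],0,0.52],[[27,0,-3],0,0.52],[[0,0,0],0,0.52]]'
python3 - <<'E'
from h import *; from rig import robot
o=robot.get_obs()
plan(o,[*slot2w(-.1964-.075,.0015),.024],-np.pi/2-.039);print(w2slot(o["position"]))
E
```

```text
time: 7.1
position: [0.4405, -0.0272, 0.1544]
tool_rot: [0.575, -0.412, 0.412, -0.574]
ft_force: [0.1, 0.0, 0.0]
grip_width: 0.0452
time: 7.9
position: [0.419, -0.1354, 0.1546]
tool_rot: [0.489, -0.51, 0.512, -0.489]
ft_force: [0.6, 1.2, -0.3]
grip_width: 0.0455
pos [ 0.419  -0.1354  0.1546] xaxis [-0.043 -0.999  0.002] yaxis [ 0.001 -0.002 -1.   ] zaxis [ 0.999 -0.043  0.002] yaw -1.614 q [-0.57  0.4   1.95 -0.    0.79  1.05] F [ 0.6  1.2 -0.3] t 7.9
shift mm in tool axes now [ -0.8 130.6   1.1]
turn about tool y [-0.004, 3.137]
shift after turn
0 [ -0.8 130.6   1.1]
1 [  0.3 130.6  -1.5]
[-0.27270965  0.00094773]
```

```bash
python3 -m creep '[[[0,25,0],-0.004,0.52],[[0,25,0],0,0.52],[[0,25,0],0,0.52],[[0,25,0],0,0.52],[[0,18,0],0,0.52],[[0,9,0],0,0.52],[[0,3,0],0,0.52],[[0,0,0],0,0.52]]'
python3 - <<'E'
from h import *; from rig import robot
o=robot.get_obs()
plan(o,[*slot2w(-.1964-.0388,.0015),.024],-np.pi/2-.039);print(w2slot(o["position"]))
c=robot.camera("wrist");cv2.imwrite("pics/w6.png",c["pixels"][:,:,::-1])
E
```

```text
time: 8.7
position: [0.4185, -0.1323, 0.0246]
tool_rot: [-0.491, 0.509, -0.509, 0.491]
ft_force: [0.5, -0.7, 0.2]
grip_width: 0.0455
pos [ 0.4185 -0.1323  0.0246] xaxis [-0.036 -0.999 -0.   ] yaxis [-0.  0. -1.] zaxis [ 0.999 -0.036 -0.   ] yaw -1.606 q [-0.56  0.67  2.04  0.    0.43  1.04] F [ 0.5 -0.7  0.2] t 8.7
shift mm in tool axes now [ 2.7  0.6 38.1]
turn about tool y [0.003, -3.138]
shift after turn
0 [ 2.6  0.6 38.1]
1 [ -2.5   0.6 -38.1]
[-0.27332215  0.00404998]
```

View pics/w6.png

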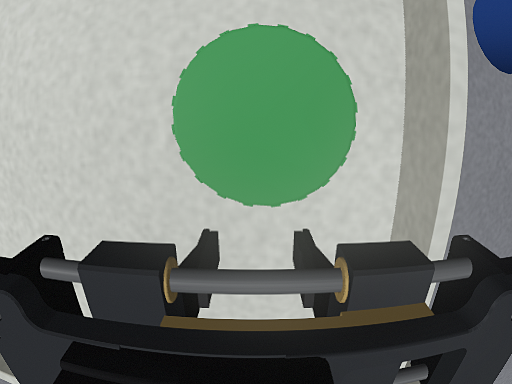

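The cap (264,115) stands ahead of the fingers (205–305), about 3 mm to the right. I'll correct by +3 mm in tool x and push up to the mouth.

```bash
python3 -m creep '[[[3,0,10],0.003,0.52],[[0,0,12],0,0.52],[[0,0,8],0,0.52],[[0,0,5],0,0.52],[[0,0,5],0,0.52],[[0,0,7],0,0.52],[[0,0,8],0,0.52],[[0,0,8],0,0.52]]'
python3 -m creep '[[[0,0,9],0,0.52],[[0,0,9],0,0.52],[[0,0,9],0,0.52],[[0,0,9],0,0.52],[[0,0,7],0,0.52],[[0,0,5],0,0.52],[[0,0,0],0,0.52]]'
python3 - <<'E'
from h import *; from rig import robot
from ov import overlay
o=robot.get_obs()
plan(o,[*slot2w(-.037-.0388,.0),.024],-np.pi/2-.039);ts=w2slot(o["position"]);print(ts)
c=robot.camera("wrist");cv2.imwrite("pics/w7.png",c["pixels"][:,:,::-1])
c=robot.camera("top");overlay(c,(220,150,380,290),4.5,"pics/t7.png",SL,slot2w(ts[0]+.0388,ts[1]))
c=robot.camera("scene");overlay(c,(120,110,300,250),4.2,"pics/s7.png",SL,slot2w(ts[0]+.0388,ts[1]))
E
```

```text
time: 9.55
position: [0.4814, -0.1378, 0.0245]
tool_rot: [-0.49, 0.51, -0.509, 0.49]
ft_force: [-1.5, 0.5, 0.8]
grip_width: 0.045
time: 10.25
position: [0.5304, -0.1402, 0.0246]
tool_rot: [0.49, -0.509, 0.51, -0.49]
ft_force: [-0.3, -0.4, -0.3]
grip_width: 0.045
pos [ 0.5304 -0.1402  0.0246] xaxis [-0.039 -0.999  0.001] yaxis [ 0.002 -0.001 -1.   ] zaxis [ 0.999 -0.039  0.002] yaw -1.61 q [-0.46  0.73  1.77  0.    0.64  1.15] F [-0.3 -0.4 -0.3] t 10.25
shift mm in tool axes now [ 0.5  0.7 85.4]
turn about tool y [-0.0, 3.142]
shift after turn
0 [ 0.5  0.7 85.4]
1 [ -0.5   0.4 -85.4]
[-0.1611941   0.00049699]
```

View pics/w7.png

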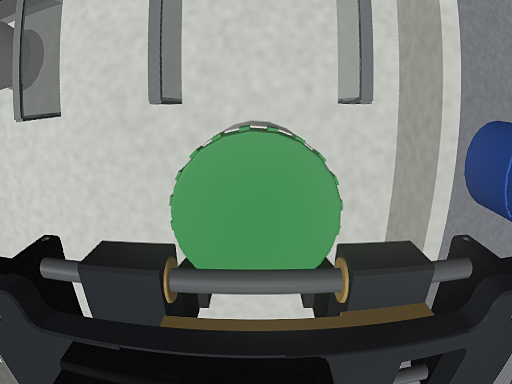

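View pics/t7.png

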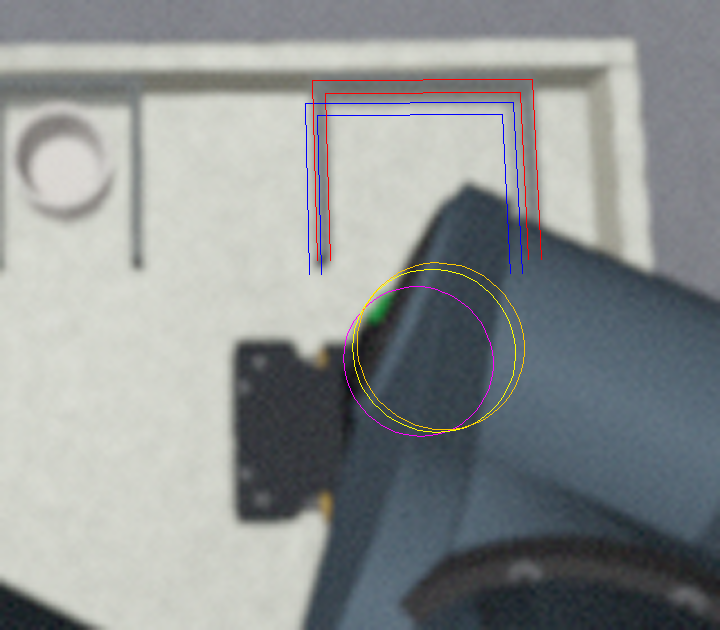

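View pics/s7.png

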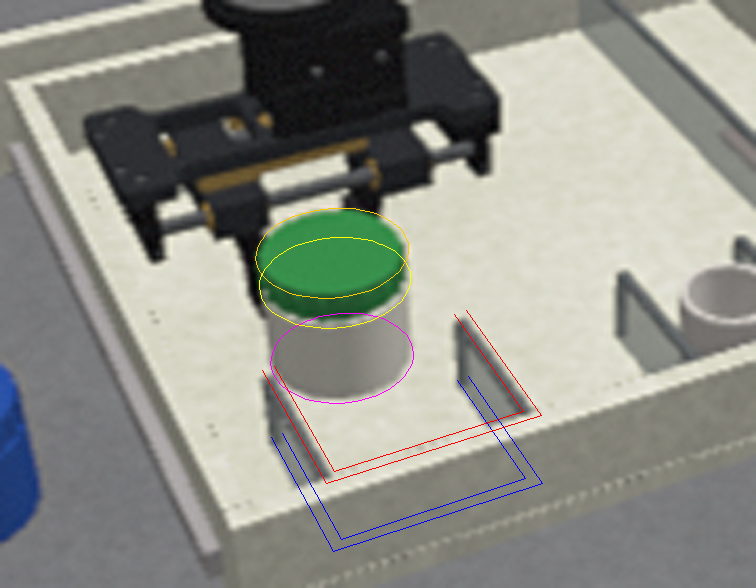

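The wrist view has the tub centred at column 256, in front of fence inner edges at 182 and 338 (centre 260). The slot centre is therefore about 2 mm right. I'll push in with a +2 mm correction, then creep with force checks.

```bash
python3 -m creep '[[[1,0,5],0,0.52],[[1,0,7],0,0.52],[[0,0,9],0,0.52],[[0,0,9],0,0.52],[[0,0,9],0,0.52],[[0,0,9],0,0.52],[[0,0,8],0,0.52],[[0,0,5],0,0.52]]'
python3 -m creep '[[[0,0,4],0,0.52],[[0,0,4],0,0.52],[[0,0,3],0,0.52],[[0,0,0],0,0.52]]'
python3 - <<'E'
from h import *; from rig import robot
o=robot.get_obs()
plan(o,[*slot2w(-.037-.0388,.0),.024],-np.pi/2-.039);print(w2slot(o["position"]))
c=robot.camera("wrist");cv2.imwrite("pics/w8.png",c["pixels"][:,:,::-1])
E
```

```text
time: 11.2
position: [0.5912, -0.1444, 0.0246]
tool_rot: [0.49, -0.509, 0.51, -0.49]
ft_force: [-1.3, -0.0, -0.2]
grip_width: 0.045
time: 11.6
position: [0.6017, -0.1449, 0.0246]
tool_rot: [0.49, -0.509, 0.51, -0.49]
ft_force: [-0.2, 0.1, 0.2]
grip_width: 0.0452
pos [ 0.6017 -0.1449  0.0246] xaxis [-0.039 -0.999  0.   ] yaxis [ 0.001 -0.    -1.   ] zaxis [ 0.999 -0.039  0.001] yaw -1.61 q [-0.42  0.79  1.58  0.    0.77  1.19] F [-0.2  0.1  0.2] t 11.6
shift mm in tool axes now [-1.4  0.6 14. ]
turn about tool y [-0.0, 3.141]
shift after turn
0 [-1.4  0.6 14. ]
1 [  1.4   0.6 -14. ]
[-0.08981835 -0.0014106 ]
```

View pics/w8.png

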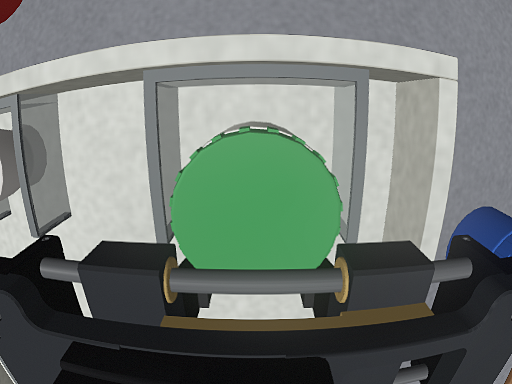

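The tub is inside the slot (inner faces at 165–345, stop at row ~85), centred and upright, with about 14 mm left. I'll creep on.

```bash
python3 -m creep '[[[0,0,3],0,0.52],[[0,0,3],0,0.52],[[0,0,3],0,0.52],[[0,0,0],0,0.52]]'
python3 -m creep '[[[0,0,2],0,0.52]]'
python3 -m creep '[[[0,0,1],0,0.52]]'
```

```text
time: 12.05
position: [0.6109, -0.1453, 0.0246]
tool_rot: [0.49, -0.509, 0.51, -0.49]
ft_force: [0.0, -0.1, -0.1]
grip_width: 0.0452
time: 12.15
position: [0.6119, -0.1452, 0.0245]
tool_rot: [-0.49, 0.51, -0.51, 0.49]
ft_force: [-1.6, -0.4, 1.7]
grip_width: 0.0452
time: 12.25
position: [0.6131, -0.1452, 0.0246]
tool_rot: [-0.49, 0.51, -0.51, 0.49]
ft_force: [-0.7, -0.4, -0.4]
grip_width: 0.045
```

```bash
python3 -m creep '[[[0,0,1],0,0.52],[[0,0,0],0,0.52]]'
python3 -m creep '[[[0,0,1],0,0.52],[[0,0,0],0,0.52]]'
python3 -m creep '[[[0,0,1],0,0.52],[[0,0,0],0,0.52]]'
python3 - <<'E'
from rig import robot; import cv2
c=robot.camera("wrist");cv2.imwrite("pics/w9.png",cv2.resize(c["pixels"][50:290,130:400,::-1],None,fx=2.4,fy=2.4,interpolation=cv2.INTER_CUBIC))
c=robot.camera("scene");cv2.imwrite("pics/s9.png",cv2.resize(c["pixels"][110:250,120:300,::-1],None,fx=4,fy=4,interpolation=cv2.INTER_CUBIC))
E
```

```text
time: 12.45
position: [0.6142, -0.1453, 0.0246]
tool_rot: [0.49, -0.51, 0.51, -0.49]
ft_force: [-1.2, -0.3, 0.2]
grip_width: 0.0451
time: 12.65
position: [0.6152, -0.1454, 0.0246]
tool_rot: [0.49, -0.51, 0.51, -0.49]
ft_force: [-1.6, -0.6, 1.0]
grip_width: 0.0454
time: 12.85
position: [0.6163, -0.1454, 0.0245]
tool_rot: [0.49, -0.51, 0.51, -0.49]
ft_force: [-1.6, 0.5, -0.1]
grip_width: 0.0454
```

View pics/w9.png

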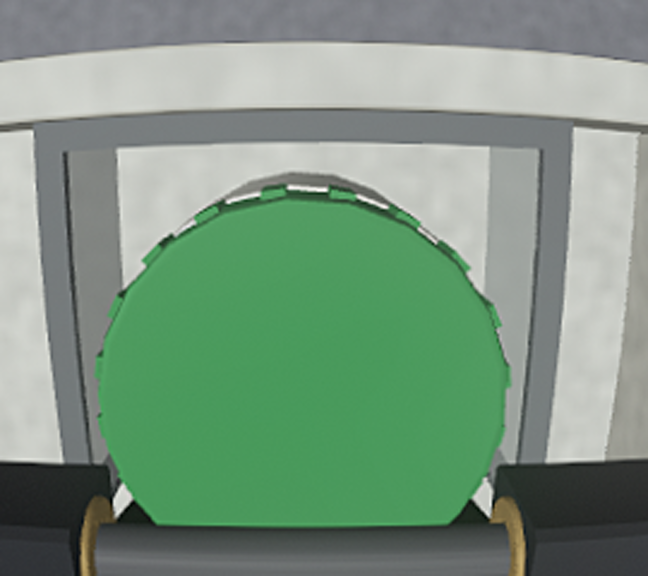

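View pics/s9.png

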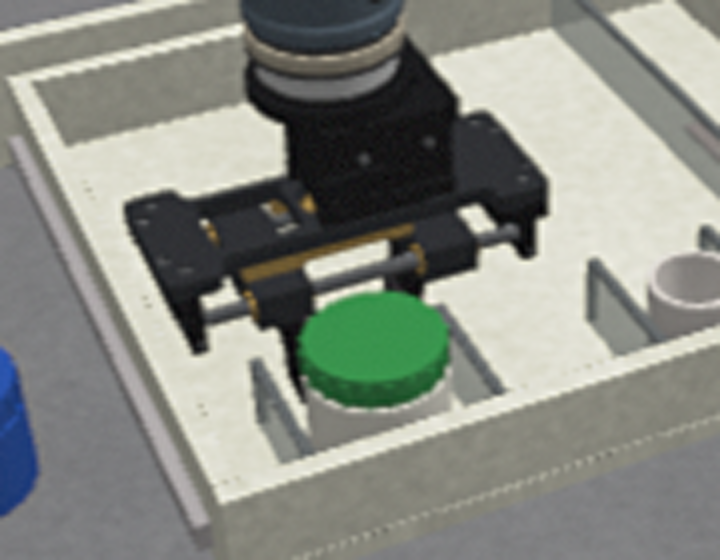

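No contact yet: the tub is still a few mm from the stop (stop edge at row 145, tub front at row 172 in the crop), and force is only 1.6 N. I'll keep creeping.

```bash
for i in 1; do python3 -m creep '[[[0,0,1],0,0.52],[[0,0,1],0,0.52]]'
python3 -m creep '[[[0,0,1],0,0.52],[[0,0,0],0,0.52]]'
python3 -m creep '[[[0,0,1],0,0.52],[[0,0,0],0,0.52]]'; done
python3 - <<'E'
from rig import robot; import cv2
c=robot.camera("wrist");cv2.imwrite("pics/w10.png",cv2.resize(c["pixels"][50:290,130:400,::-1],None,fx=2.4,fy=2.4,interpolation=cv2.INTER_CUBIC))
E
```

```text
time: 13.15
position: [0.6181, -0.1454, 0.0246]
tool_rot: [-0.49, 0.51, -0.51, 0.49]
ft_force: [-1.4, -0.3, -0.1]
grip_width: 0.0451
time: 13.35
position: [0.6194, -0.1455, 0.0246]
tool_rot: [0.49, -0.51, 0.51, -0.49]
ft_force: [-0.8, 0.0, 0.1]
grip_width: 0.045
time: 13.55
position: [0.6203, -0.1456, 0.0245]
tool_rot: [0.49, -0.51, 0.51, -0.49]
ft_force: [-0.4, -0.3, 0.3]
grip_width: 0.0456
```

View pics/w10.png

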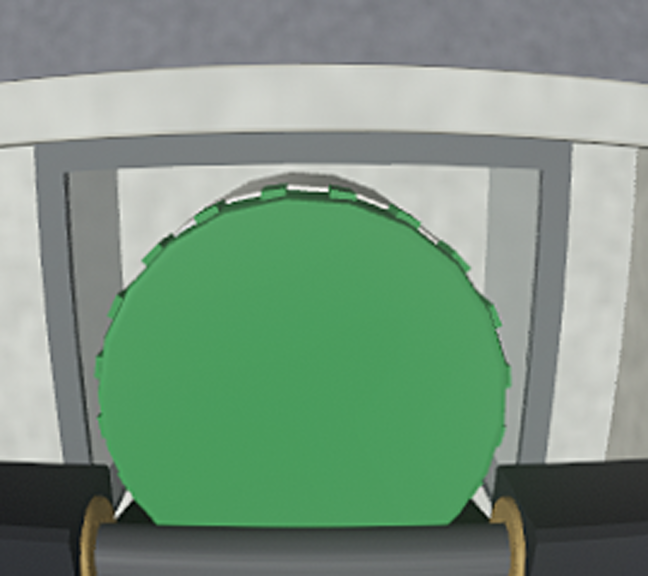

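```bash
python3 -m creep '[[[0,0,1],0,0.52],[[0,0,0],0,0.52]]'
python3 -m creep '[[[0,0,1],0,0.52],[[0,0,0],0,0.52]]'
python3 -m creep '[[[0,0,1],0,0.52],[[0,0,0],0,0.52]]'
python3 - <<'E'
from rig import robot; import cv2
c=robot.camera("wrist");cv2.imwrite("pics/w11.png",cv2.resize(c["pixels"][50:290,130:400,::-1],None,fx=2.4,fy=2.4,interpolation=cv2.INTER_CUBIC))
E
```

```text
time: 13.8
position: [0.6212, -0.1456, 0.0246]
tool_rot: [0.49, -0.51, 0.51, -0.49]
ft_force: [-0.6, -0.3, -0.2]
grip_width: 0.045
time: 14.0
position: [0.6222, -0.1456, 0.0246]
tool_rot: [0.49, -0.51, 0.51, -0.49]
ft_force: [-1.3, 1.0, 0.8]
grip_width: 0.0452
time: 14.2
position: [0.6233, -0.1457, 0.0246]
tool_rot: [0.49, -0.51, 0.51, -0.49]
ft_force: [0.0, -0.5, 0.1]
grip_width: 0.0451
```

View pics/w11.png

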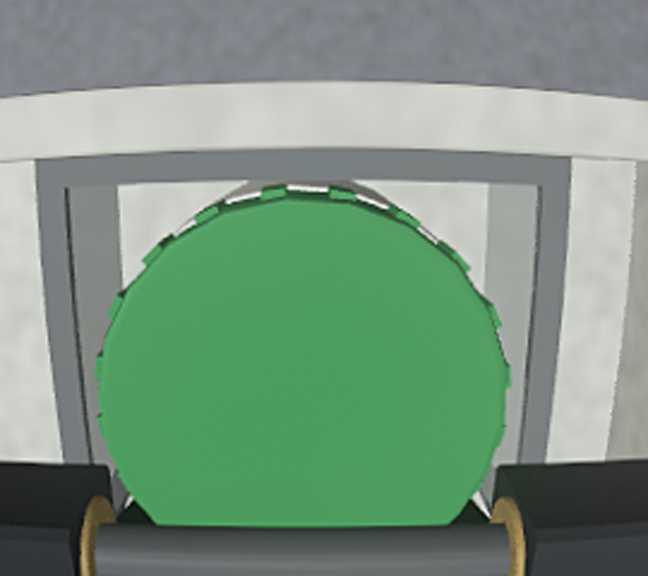

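```bash
python3 -m creep '[[[0,0,1],0,0.52],[[0,0,0],0,0.52]]'
python3 -m creep '[[[0,0,1],0,0.52],[[0,0,0],0,0.52]]'
```

```text
time: 14.45
position: [0.6235, -0.1456, 0.0245]
tool_rot: [-0.49, 0.51, -0.509, 0.49]
ft_force: [-2.6, -0.2, 1.4]
grip_width: 0.0453
time: 14.65
position: [0.6236, -0.1456, 0.0244]
tool_rot: [-0.491, 0.511, -0.509, 0.489]
ft_force: [-4.3, -0.8, 2.2]
grip_width: 0.0454
```

The TCP has stalled at x = 0.6236 and the force is rising, so the tub is on the stop. I'll back off straight, then rise.

```bash
python3 -m creep '[[[0,0,-2],0,0.52],[[0,0,-4],0,0.52],[[0,0,-10],0,0.52],[[0,0,-20],0,0.52],[[0,0,-25],0,0.52],[[0,0,-15],0,0.52],[[0,-20,0],0,0.52],[[0,-35,0],0,0.52]]'
python3 - <<'E'
from h import *; from rig import robot
c=robot.camera("wrist");cv2.imwrite("pics/w12.png",c["pixels"][:,:,::-1])
E
python3 -m creep '[[[0,-40,-10],0,0.52],[[0,-40,-30],0,0.52],[[0,-20,-40],0,0.52],[[0,0,-40],0,0.52],[[40,0,-10],0,0.52],[[40,0,0],0,0.52],[[40,0,0],0,0.52],[[0,0,0],0,0.52]]'
python3 - <<'E'
from h import *; from rig import robot; from ov import overlay
c=robot.camera("top");g=green(c);d=at(c,*g[0],.078);print(g,d,w2slot(d))
overlay(c,(200,150,380,290),4,"pics/t12.png",SL,slot2w(-.037,-.001))
cv2.imwrite("pics/t12r.png",c["pixels"][:,:,::-1])
c=robot.camera("scene");cv2.imwrite("pics/s12.png",cv2.resize(c["pixels"][110:250,120:300,::-1],None,fx=4,fy=4,interpolation=cv2.INTER_CUBIC))
o=robot.get_obs();print(o["time"],o["position"],o["ft_force"])
E
```

```text
time: 15.45
position: [0.5465, -0.1419, 0.0781]
tool_rot: [-0.491, 0.512, -0.508, 0.489]
ft_force: [1.0, -0.9, 1.0]
grip_width: 0.0451
time: 16.3
position: [0.4158, -0.2635, 0.1804]
tool_rot: [0.489, -0.508, 0.514, -0.489]
ft_force: [-0.6, 1.0, -0.1]
grip_width: 0.0455
(array([315.995439  , 182.37970353]), array([300, 166,  33,  34, 877], dtype=int32)) [ 0.65894631 -0.1459488   0.078     ] [-0.03256992 -0.00021887]
16.4 [ 0.41416202 -0.25813813  0.17949566] [-0.24216086  0.28753346  0.86031423]
```

View pics/w12.png

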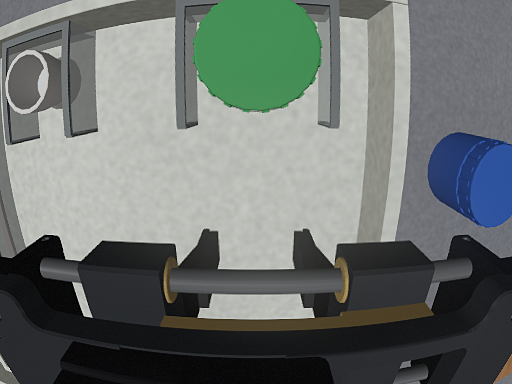

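View pics/t12.png

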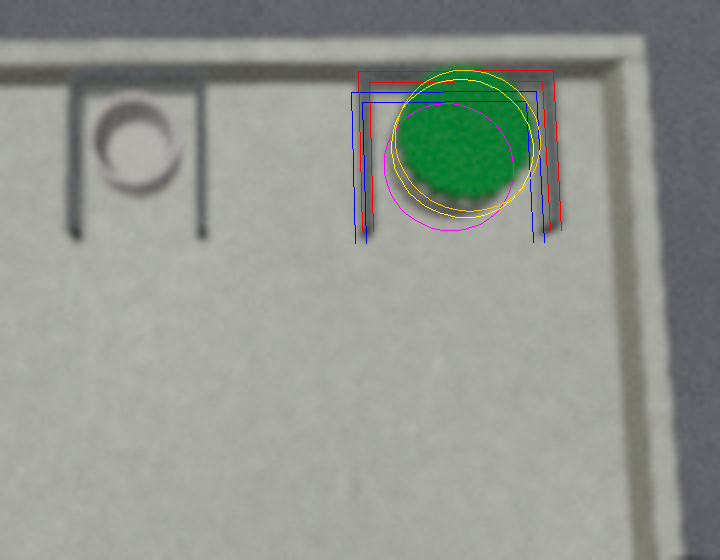

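View pics/s12.png

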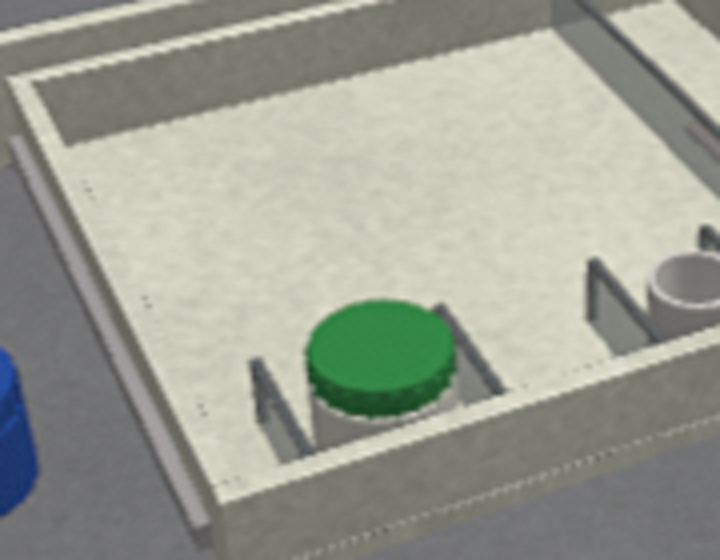

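The tub stands upright in the slot. The top camera gives x' = -33 ±3 mm and y' = 0. The x' value lies beyond what is physically possible by the bias of my slot estimate, so I'll check the gap at the stop directly with the wrist camera from above.

```bash
python3 -m creep '[[[-40,-10,20],0,0.52],[[-40,0,40],0,0.52],[[-38,0,40],0,0.52],[[0,0,45],0,0.52],[[0,0,45],0,0.52],[[0,0,25],0,0.52],[[0,0,0],0,0.52],[[0,0,0],0,0.52]]'
python3 - <<'E'
from h import *; from rig import robot
c=robot.camera("wrist");cv2.imwrite("pics/w13.png",c["pixels"][:,:,::-1])
cv2.imwrite("pics/w13c.png",cv2.resize(c["pixels"][60:260,140:370,::-1],None,fx=3,fy=3,interpolation=cv2.INTER_CUBIC))
print(c["position"],w2slot(c["position"]),w2slot(robot.get_obs()["position"]))
E
```

```text
time: 17.2
position: [0.624, -0.154, 0.1887]
tool_rot: [-0.491, 0.51, -0.508, 0.49]
ft_force: [0.2, -0.5, 0.1]
grip_width: 0.0455
[ 0.70558391 -0.15768442  0.35017292] [ 0.01448979 -0.01012716] [-0.06781238 -0.00994857]
```

View pics/w13c.png

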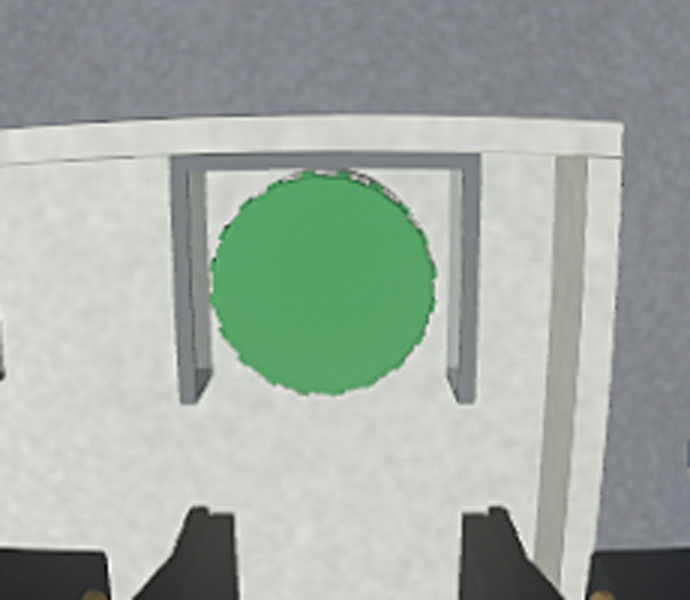

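From above, the cap front (row 169) meets the stop's inner edge (row 169). The tub centre (column 324) lies midway between the fences (192–462), and the gripper is clear, so I'll hand in.

```bash
python3 -c "
from rig import robot
print(robot.hand_in())"
```

```text
the job is handed in; nothing more can be done
None
```

I pushed the green-capped dispenser into the wider slot with the half-open fingers as a cradle. It first went about 90 mm sideways, then about 160 mm straight back to the stop. I handed in with about 17 of the 51 s used; `hand_in()` gave no verdict.

- **Stop contact:** on the last two 1 mm steps the tool moved only 0.1–0.2 mm each, and the force rose to about 4 N. The wrist view from above then showed the cap front level with the stop's inner edge, the tub centred between the fences within about 1 mm, and the gripper clear. The scene view showed the tub standing upright.
- **Disagreement:** the top camera put the dispenser 33 mm before the stop, closer than its 36 mm radius allows. I put this down to a calibration or slot-estimate error of about 3 mm, and trusted the stall and the wrist view instead.
- **Egg cup and spoons:** nothing came near them. The egg cup looked unmoved in the last top picture. I did not check the spoons separately after the last push.

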